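# Close the leak-test slide and hold the sealing plate flush on the sloped port

## Task

First push the loaded tooling slide fully home by its bow handle. Then pick up the rectangular sealing plate by its grip and hold it flush over the open rectangular port on the casting's sloped face: centred and square on the opening, tilted to lie flat all round, pressed on gently but firmly so that the rubber would seal for the leak test. Finish while still gripping and pressing it there, and leave everything else on the deck where it is.

Things in the scene. Friction and masses are not known exactly. Their poses are not given: they have to be found in the camera images.
- slide (a joint): travel of the black tooling slide on its two rails, in m: 0 is fully home against the end stops, larger is pulled out. It moves along the slide's own x axis (same direction as the x axis of station), home being the +x way, away from the robot. It needs about 4 N to move, stays where it is left, and with its load weighs 4.6 kg. It starts 35 to 80 mm out.
- station: fixed black base plate of the leak-test station, 320 x 236 x 8 mm, on the deck, with two rails and two end stops. Origin on the deck below the cradle's trunnion axis as it stands when the slide is home; x axis along the rails, the way home. The slide on it is 204 mm wide, its top 32 mm above the deck; its two trunnion cheeks (y = +-73 mm) reach 120 mm.
- slide_handle (a point): middle of the bar of the aluminium bow handle that stands on the near end of the slide: round bar of 12 mm diameter, 110 mm long along the slide's y axis, its centre 72 mm above the deck and 40 mm above the slide's top; free under the bar. Axes as station. The port's centre is 124 to 135 mm farther in (+x).
- nest: grey casting in a steel cradle (140 x 124 mm) on a trunnion between two cheeks on the slide, clamped at an angle (8 to 25 degrees in different starts) so that its port face slopes down towards the robot; the clamp holds 8 N m. Origin on the trunnion axis, 90 mm above the deck; z normal to the port face, y along the trunnion (level), x up the slope.
- port (a point): centre of the machined rectangular port face of the casting, 37 mm from the trunnion axis along nest's z. Flat flange 96 mm (x) by 76 mm (y) with an open port 48 mm (x) by 30 mm (y) in its middle. z axis is the face's outward normal, y is level, x points up the slope; it moves in with the slide.
- seal_plate: rectangular sealing plate, about 0.3 kg: aluminium 84 (x) x 64 (y) x 8 mm on a rubber pad 72 x 54 x 4 mm, with an upright black grip on top, 56 mm long (x), 16 mm thick (y), 12 to 58 mm above the underside. Origin: centre of the rubber underside; z up through the grip. Lies rubber down on the deck on either side of the station; half-turned it fits as well.
- plate_grip (a point): middle of the sealing plate's black grip, 38 mm above its underside (26 mm above the aluminium); grip it across its 16 mm thickness (along the plate's y). Axes as seal_plate.
- round_plug: bystander: round blanking plug of another job, aluminium disc of 62 mm diameter with a mushroom knob, 55 mm high; origin under its centre. Lies beside the station on the side without the sealing plate.
- bush: bystander: steel bearing bush, ring of 52 mm outer diameter, 30 mm high; origin under its centre, beside the station's far left half
- bolt_a: bystander: loose hexagon bolt M8, 36 mm long, lying beside the station's far right half
- wrench: bystander: steel wrench 170 mm long lying at the right of the deck
- cover: bystander: spare round bearing cover, grey casting of 120 mm diameter, 42 mm high, lying at the left of the deck; origin under its centre
There are look-alikes about, which are no part of the job. Leave any blue or pink look-alike of the seal_plate alone.

How it is judged:
On the way, in this order (a step that is already met when the one before it is completed fails the run):
1. the slide is fully home (within 4 mm of its stop) with the sealing plate still lying on the deck (value of joint slide below 0.004 m and height (world z) of seal_plate below 0.02 m), for 0.2 s.
2. the sealing plate is lifted clear of the deck by its grip (height (world z) of seal_plate above 0.04 m and contact force between the fingers and seal_plate above 5 N and contact force between seal_plate and nest below 0.5 N), for 0.2 s.
At the end, for the whole second after the job is handed in: Slide home within 4 mm; the plate's rubber lies on the port face, centred within 7 mm along both axes, gap under 2 mm, tilt matched within 2 degrees, square within 7 degrees; it presses on the casting with 5 to 40 N and is still held by its grip, at rest (value of joint slide below 0.004 m and x of seal_plate in the frame of port between -0.007 and 0.007 m and y of seal_plate in the frame of port between -0.007 and 0.007 m and z of seal_plate in the frame of port between -0.003 and 0.002 m and angle between the z axis of seal_plate and the z axis of port, either way round below 0.035 rad and angle between the x axis of seal_plate and the x axis of port, either way round below 0.12 rad and contact force between seal_plate and nest between 5 and 40 N and contact force between the fingers and seal_plate above 10 N and distance between the grasp point and plate_grip below 0.03 m and linear speed of seal_plate below 0.01 m/s); the arm keeps its last pose, push and grip.
It fails at once if the sealing plate is rammed against the casting (over 70 N) (contact force between seal_plate and nest above 70 N).
It fails at once if a bystander (round plug, bush, bolt, wrench or cover) is moved more than 30 mm (distance of any of round_plug, bush, bolt_a, wrench, cover from where it was at the start of the episode above 0.03 m).
It also fails if it takes over 58 s, if anything falls off the work surface, if the arm or the gripper's body presses on something with over 40 N, if the wrist force passes 120 N, or if a joint passes its speed limit or range.

## Robot

A 7-joint arm with a two-finger parallel gripper is mounted at the origin on the work surface. World frame = base frame: x ahead of the robot, y to its left, z up, the work surface at z = 0. Lengths are in m, angles in rad, forces in N, time in s.
With the tool pointing down it reaches from about 0.4 to 0.85 m from the base axis. Payload 10.4 kg.
Tool frame: the origin (TCP) lies on the centre line of the jaws, within the pads' length; the fingertips stand 11 mm ahead of it and the grasp point (between the pads) lies 8 mm behind it; x points along the fingers, y is the direction in which the jaws open and shut, and the axes are right-handed (so a half turn about x gives the same grasp; the last joint's range is limited). The gripper opens to 85 mm and grips with 20 to 120 N. Pads are 22 mm wide; open, the fingers measure 114 mm over their backs; the gripper's body (76 mm by 85 mm) begins 54 mm behind the grasp point. The pads swing forward as they close: fully open they stand 13 mm farther back than shut.
Start: joints at [1.142, 0.332, -0.065, 1.46, 0.022, 1.35, -0.088], TCP at [0.247, -0.574, 0.242] pointing down, gripper open.
Joint ranges: [-2.6, 2.6], [-0.5, 2.12], [-1.47, 1.34], [0.16, 2.42], [-1.27, 4.41], [0.06, 2.06], [-2.6, 2.6]. Speed limits (rad/s): [2.22, 2.22, 2.79, 2.79, 3.14, 3.14, 3.14].

## Interface

Orientations are given as a unit quaternion [w, x, y, z].
In Python, from rig import bot, grab_frame, camera_info, close_job gives the robot as it stands. The module is installed in compiled form; this text tells all that it offers.
- The arm moves only by the tool step_arm, never from a script. Its argument "moves" is a list of rows, each an object with "dr": the turn, a rotation vector about the tool's x, y, z in rad, a list of three; "xyz": the shift along the tool's x, y, z in m, a list of three; "fingers": the opening in per cent of the stroke, from 0 (shut) to 100 (fully open). A call has 1 to 12 rows; each row shifts and turns the commanded pose from where the row before left it, along the tool's axes as they then stand; what a row does not reach is not made up. A row lasts 1/12 s, in which the tool goes at most 41.7 mm and 7.16 degrees, less where a joint would pass 70% of its speed; a pose out of reach is approached as far as the arm can. A call is refused whole if a number of a shift passes 0.0417 or a number of a turn 0.125, either way. A call with a gripper value outside its range is refused whole. The fingers move at their own pace and stop on an object; the grip force is fixed at half the most. Time passes only in rows, so rows that do not move let the fingers close. It gives the time, the measured TCP pose, the force and the opening at its end, in the units of the state.
- bot.read_state(): the state, without advancing time (a new reading comes with each control period).
- grab_frame(name): name is "scene" or "top" or "wrist"; returns the picture (384x512x3 uint8, red, green, blue); there is no depth.
- camera_info(name): a dict with "intrinsics" (3x3 intrinsics, pixels), "cam_to_world" (4x4, takes a point from camera to world coordinates). Camera axes: x right, y down, z forward; pixel columns grow to the right and rows downward; lengths in m; the calibration is good to about 2 mm. A picture is of the moment at which its call begins: read the wrist's pose just before it. camera_info takes no time and is no camera call; for the wrist camera it gives the pose at the moment of the call.
- close_job(): hands the job in, once; it reports no verdict.
The state is a dict: "time": time; "qpos": joint angles; "dq": joint speeds; "tau": joint torques, N m; "position": TCP position; "tool_rot": TCP orientation; "wrist_force": force on the tool from outside, world axes, zero at the start; "wrist_torque": the same for the moment, N m; "finger_gap": finger opening in m.
Only numpy, scipy, OpenCV 4.12 (cv2) and the standard library are available. Lean on these libraries where they do the work, as an engineer would, in place of code of your own. Each camera call takes 0.05 s, during which the arm holds its last target.

## Working session

There is one attempt and no reset: what is moved stays moved. The work goes in short steps, Python scripts to look and compute and a tool call to move; the robot and the scene stay as the last step left them, time stands still between calls to the robot, and variables do not carry over. Pictures are saved under pics/ and viewed, and the job is handed in when it is done.

Besides the shell and the picture viewer there is one more tool, called after "Emit:" in YAML: its name, and indented under it one key for each argument. step_arm: Moves the arm, as the interface text tells. Its arguments: {"type":"object","properties":{"moves":{"type":"array"}},"required":["moves"]}

```bash
mkdir -p pics; ls; python3 - <<'E'
from rig import bot,grab_frame,camera_info
import cv2,numpy as np
np.set_printoptions(precision=4,suppress=True)
s=bot.read_state();print(s)
for n in ["scene","top","wrist"]:
    f=grab_frame(n);cv2.imwrite(f"pics/{n}0.png",f[:,:,::-1]);c=camera_info(n);print(n,c["intrinsics"],c["cam_to_world"])
E
```

```text
pics
{'time': 0.0, 'qpos': array([ 1.1424,  0.3329, -0.0647,  1.461 ,  0.0216,  1.3499, -0.0885]), 'dq': array([-0.0013, -0.0007,  0.0008,  0.0002, -0.0003,  0.001 , -0.0012]), 'tau': array([  0.0002, -62.5448,   0.0487, -39.1611,   0.0161,   0.0097,
        -0.0001]), 'position': array([ 0.2466, -0.5739,  0.2415]), 'tool_rot': array([-0.142 , -0.6925, -0.143 ,  0.6927]), 'wrist_force': array([ 0.4532, -0.1033, -0.0664]), 'wrist_torque': array([0.0065, 0.0152, 0.0363]), 'finger_gap': 0.0853285778803531}
scene [[432.4682   0.     264.0101]
 [  0.     432.4682 180.3677]
 [  0.       0.       1.    ]] [[-0.6925  0.5144 -0.5058  1.2392]
 [ 0.7214  0.4994 -0.4798  0.6116]
 [ 0.0058 -0.6972 -0.7169  1.0065]
 [ 0.      0.      0.      1.    ]]
top [[365.2159   0.     255.541 ]
 [  0.     365.2159 189.5749]
 [  0.       0.       1.    ]] [[-0.0886 -0.975   0.2037  0.4205]
 [-0.9961  0.0877 -0.0136  0.0057]
 [-0.0046 -0.2041 -0.9789  1.1088]
 [ 0.      0.      0.      1.    ]]
wrist [[299.5762   0.     255.561 ]
 [  0.     299.5762 192.8007]
 [  0.       0.       1.    ]] [[ 0.3948 -0.8821 -0.2572  0.312 ]
 [-0.9188 -0.3793 -0.1093 -0.5452]
 [-0.0011  0.2794 -0.9602  0.3742]
 [ 0.      0.      0.      1.    ]]
```

View pics/scene0.png

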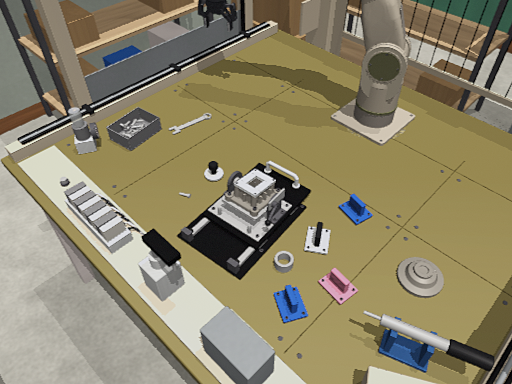

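View pics/top0.png

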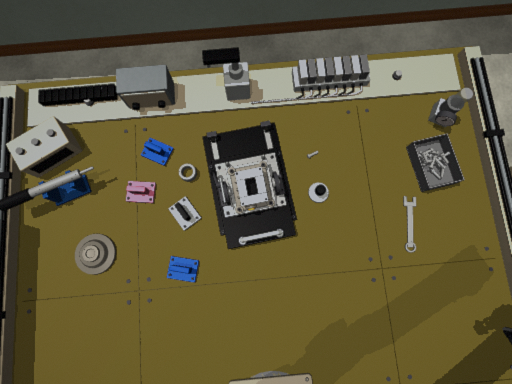

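View pics/wrist0.png

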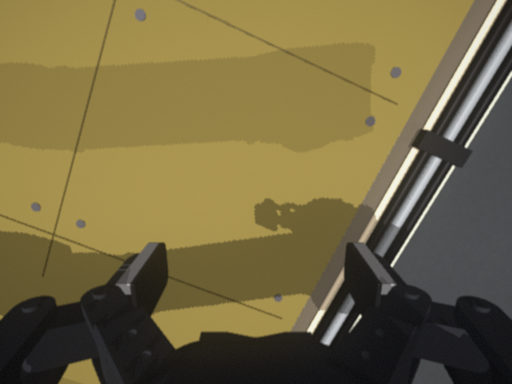

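Seal plate candidates in the top picture: the aluminium plate with black grip at (184,213), blue look-alikes at (157,151) and (183,269), a pink one at (140,192), and the round plug at (319,191). I choose (184,213) and check it in a close crop.

```bash
python3 - <<'E'
import cv2
t=cv2.imread("pics/top0.png")
cv2.imwrite("pics/top_c1.png",cv2.resize(t[115:255,190:310],None,fx=5,fy=5,interpolation=cv2.INTER_CUBIC)[:700,:600][:600] if 0 else cv2.resize(t[118:253,195:305],None,fx=4.4,fy=4.4,interpolation=cv2.INTER_CUBIC))
cv2.imwrite("pics/top_c2.png",cv2.resize(t[190:240,155:215],None,fx=10,fy=10,interpolation=cv2.INTER_CUBIC))
s=cv2.imread("pics/scene0.png")
cv2.imwrite("pics/sc_c1.png",cv2.resize(s[150:280,170:340],None,fx=4.5,fy=4.5,interpolation=cv2.INTER_CUBIC))
E
```

```text
(no output)
```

View pics/top_c1.png

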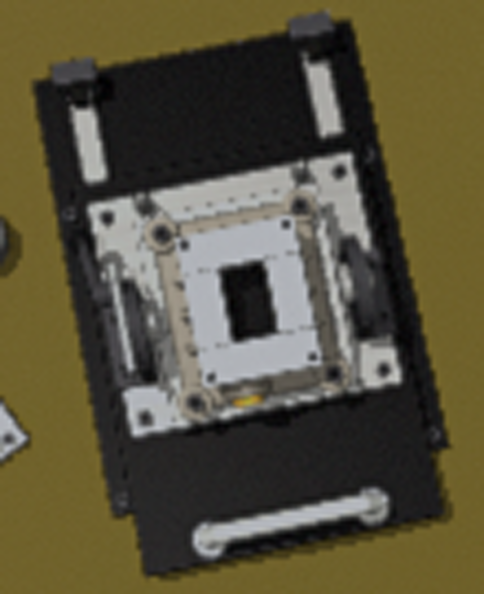

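View pics/top_c2.png

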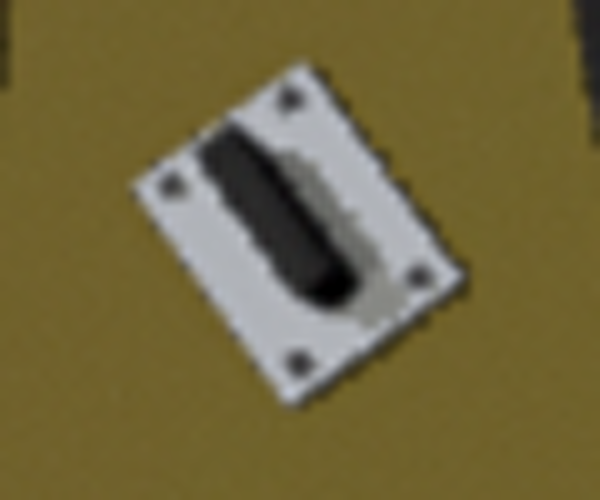

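View pics/sc_c1.png

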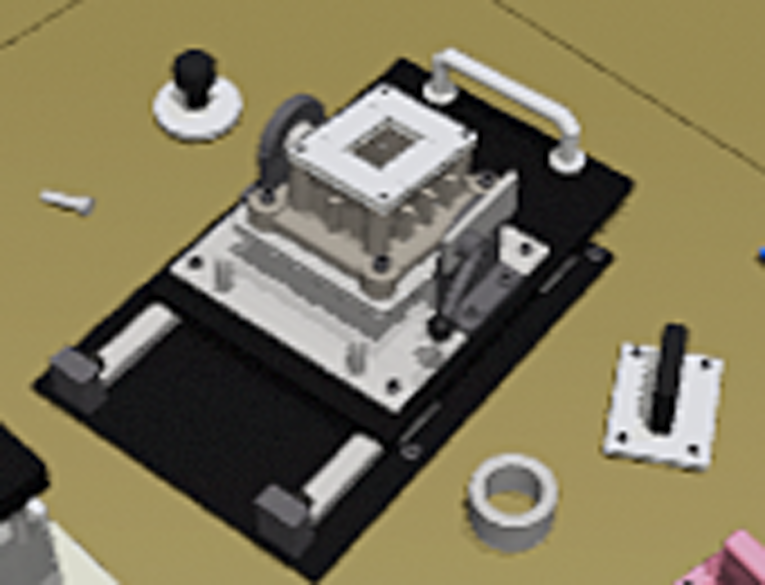

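The crop confirms an aluminium plate with a black grip. Top crop: handle bar ends (208,537) and (375,505), port flange corners about (178,238), (303,211), (325,361), (203,389). Next I fit poses.

```bash
cat > h.py <<'E'
import numpy as np,cv2
from scipy.optimize import least_squares
from scipy.spatial.transform import Rotation as R
from rig import bot,grab_frame,camera_info
np.set_printoptions(precision=4,suppress=True)
def proj(c,P):
    T=c["cam_to_world"];p=(np.asarray(P)-T[:3,3])@T[:3,:3];q=p@c["intrinsics"].T
    return q[:,:2]/q[:,2:]
def ray(c,uv,z):
    T=c["cam_to_world"];d=T[:3,:3]@np.linalg.inv(c["intrinsics"])@np.array([uv[0],uv[1],1.]);o=T[:3,3]
    return o+d*(z-o[2])/d[2]
def cr(p,o,s): return (np.array(p)+.5)/s-.5+np.array(o)
def tool(s=None):
    s=s or bot.read_state();w,x,y,z=s["tool_rot"];return np.array(s["position"]),R.from_quat([x,y,z,w])
def port_pts(p): # tx,ty,yaw,th -> corners (far-left,far-right,near-right,near-left), center, Rot
    M=R.from_euler("z",p[2])*R.from_euler("y",-p[3])
    c=np.array([p[0],p[1],.09])+M.apply([0,0,.037])
    return c+M.apply([[.048,.038,0],[.048,-.038,0],[-.048,-.038,0],[-.048,.038,0]]),c,M
E
python3 - <<'E'
from h import *
T=camera_info("top");S=camera_info("scene")
t1=lambda p:cr(p,(195,118),4.4);t2=lambda p:cr(p,(155,190),10);s1=lambda p:cr(p,(170,150),4.5)
for n,a,b in [("hL",(208,537),(568,130)),("hR",(375,505),(447,58))]:
    print(n,ray(T,t1(a),.072),ray(S,s1(b),.072))
print("base top");
for p in [(36,85),(350,20),(447,445),(115,515)]: print(ray(T,t1(p),.008))
for p in [(35,385),(315,580),(610,255)]: print(ray(S,s1(p),.008))
print("plate")
pt=[(302,62),(468,275),(290,405),(132,187)];ps=[(622,345),(722,358),(708,465),(606,450)]
for p,f in [(pt,lambda q:ray(T,t2(q),.012)),(ps,lambda q:ray(S,s1(q),.012))]:
    A=np.array([f(q) for q in p]);print(A[:,:2].tolist(),A.mean(0))
# port fit
ot=np.array([t1(p) for p in [(178,238),(302,211),(325,361),(203,389)]])
os_=np.array([s1(p) for p in [(385,212),(288,145),(385,85),(476,135)]])
def res(p,w):
    P=port_pts(p)[0];r=[]
    if w&1:r.append(proj(T,P)-ot)
    if w&2:r.append(proj(S,P)-os_)
    return np.concatenate(r).ravel()
for w in (1,2,3):
    r=least_squares(res,[.55,0,0,.25],args=(w,));print(w,r.x,np.degrees(r.x[2:]),r.cost,port_pts(r.x)[1]);print(r.fun.reshape(-1,2).round(1).tolist())
E
```

```text
hL [0.496  0.0425 0.072 ] [0.507  0.0499 0.072 ]
hR [ 0.5069 -0.0662  0.072 ] [ 0.5125 -0.0569  0.072 ]
base top
[0.8348 0.1422 0.008 ]
[ 0.8639 -0.0885  0.008 ]
[ 0.5487 -0.1242  0.008 ]
[0.5212 0.1068 0.008 ]
[ 0.8653 -0.083   0.008 ]
[0.8399 0.1472 0.008 ]
[0.5268 0.1095 0.008 ]
plate
[[0.64895657164113, 0.2079590556853966], [0.5789528068837606, 0.16116198417681213], [0.5445305563069405, 0.21670220465469153], [0.6149325014303044, 0.26136231769847]] [0.5968 0.2118 0.012 ]
[[0.5830844207506094, 0.166584565817949], [0.5464536724075396, 0.21959368260498907], [0.6180766629804041, 0.2642328645433842], [0.6531050644874493, 0.21206489202861545]] [0.6002 0.2156 0.012 ]
1 [0.6489 0.0023 0.0996 0.3401] [ 5.7041 19.4868] 1.43159920225387 [0.6366 0.0011 0.1249]
[[0.1, -0.4], [-0.9, 0.7], [-0.0, 0.5], [0.8, -0.8]]
2 [0.6447 0.0077 0.0932 0.1538] [5.339  8.8105] 1.5205141322085762 [0.6391 0.0072 0.1266]
[[-0.5, -1.1], [0.1, 1.1], [0.1, -0.2], [0.4, 0.3]]
3 [0.643  0.004  0.0957 0.1584] [5.4821 9.0749] 7.036592788969247 [0.6372 0.0034 0.1265]
[[-0.7, -0.7], [-1.8, 0.5], [-0.7, 0.6], [-0.1, -0.8], [-0.9, -2.3], [-0.4, 0.1], [-0.5, -1.1], [-0.2, -0.7]]
```

```bash
cat >> h.py <<'E'
def plan(pos,Rt,n):
    p,R0=tool();d=(R0.inv()*Rt).as_rotvec()/n
    D=R0.inv().apply(np.array(pos)-p)
    A=sum(R.from_rotvec(d*k).as_matrix() for k in range(n))
    t=np.linalg.solve(A,D);print("rows",n,"dr",d.round(4).tolist(),"xyz",t.round(4).tolist())
def down(yaw,flip=False):
    # tool x down, tool y horizontal; yaw = azimuth of tool z axis... build from current: z axis = dir
    z=np.array([np.cos(yaw),np.sin(yaw),0]);x=np.array([0,0,-1.]);y=np.cross(z,x);return R.from_matrix(np.c_[x,y,z])
E
python3 - <<'E'
from h import *
p,r=tool();print(r.as_matrix())
yaw=.115;ex=np.array([np.cos(yaw),np.sin(yaw),0])
h=np.array([.506,-.008,0])
for rt in (down(yaw),down(yaw+np.pi)):
    plan(h-.05*ex+[0,0,.2],rt,18)
E
```

```text
[[-0.0005  0.3947 -0.9188]
 [ 0.001  -0.9188 -0.3947]
 [-1.     -0.0011  0.    ]]
rows 18 dr [-0.1584, -0.0001, 0.0] xyz [0.0023, 0.0246, -0.041]
rows 18 dr [0.0162, 0.0, 0.0001] xyz [0.0023, -0.027, -0.0196]
```

Emit:
step_arm:
  moves:
    - {"dr": [0.0162,0,0],"xyz": [0.0023,-0.027,-0.0196],"fingers": 0}
    - {"dr": [0.0162,0,0],"xyz": [0.0023,-0.027,-0.0196],"fingers": 0}
    - {"dr": [0.0162,0,0],"xyz": [0.0023,-0.027,-0.0196],"fingers": 0}
    - {"dr": [0.0162,0,0],"xyz": [0.0023,-0.027,-0.0196],"fingers": 0}
    - {"dr": [0.0162,0,0],"xyz": [0.0023,-0.027,-0.0196],"fingers": 0}
    - {"dr": [0.0162,0,0],"xyz": [0.0023,-0.027,-0.0196],"fingers": 0}
    - {"dr": [0.0162,0,0],"xyz": [0.0023,-0.027,-0.0196],"fingers": 0}
    - {"dr": [0.0162,0,0],"xyz": [0.0023,-0.027,-0.0196],"fingers": 0}
    - {"dr": [0.0162,0,0],"xyz": [0.0023,-0.027,-0.0196],"fingers": 0}
    - {"dr": [0.0162,0,0],"xyz": [0.0023,-0.027,-0.0196],"fingers": 0}
    - {"dr": [0.0162,0,0],"xyz": [0.0023,-0.027,-0.0196],"fingers": 0}
    - {"dr": [0.0162,0,0],"xyz": [0.0023,-0.027,-0.0196],"fingers": 0}

```text
time: 1.15
position: [0.3692, -0.1921, 0.2146]
tool_rot: [-0.074, -0.703, -0.074, 0.703]
wrist_force: [0.9, -0.7, -0.2]
finger_gap: 0.0002
```

Emit:
step_arm:
  moves:
    - {"dr": [0.0162,0,0],"xyz": [0.0023,-0.027,-0.0196],"fingers": 0}
    - {"dr": [0.0162,0,0],"xyz": [0.0023,-0.027,-0.0196],"fingers": 0}
    - {"dr": [0.0162,0,0],"xyz": [0.0023,-0.027,-0.0196],"fingers": 0}
    - {"dr": [0.0162,0,0],"xyz": [0.0023,-0.027,-0.0196],"fingers": 0}
    - {"dr": [0.0162,0,0],"xyz": [0.0023,-0.027,-0.0196],"fingers": 0}
    - {"dr": [0.0162,0,0],"xyz": [0.0023,-0.027,-0.0196],"fingers": 0}
    - {"dr": [0,0,0],"xyz": [0,0,0],"fingers": 0}
    - {"dr": [0,0,0],"xyz": [0,0,0],"fingers": 0}

```text
time: 1.82
position: [0.4576, -0.0124, 0.2006]
tool_rot: [-0.041, -0.706, -0.042, 0.706]
wrist_force: [-0.1, -1.4, 0.3]
finger_gap: -0.0005
```

```bash
cat >> h.py <<'E'
def snap(n,name):
    c=camera_info(n);f=grab_frame(n)[:,:,::-1];cv2.imwrite(f"pics/{name}.png",f);np.savez(f"pics/{name}.npz",K=c["intrinsics"],T=c["cam_to_world"]);return f,c
def load(name):
    d=np.load(f"pics/{name}.npz");return {"intrinsics":d["K"],"cam_to_world":d["T"]}
E
python3 - <<'E'
from h import *
print(tool()[0],tool()[1].as_matrix(),bot.read_state()["time"])
f,c=snap("wrist","w1");cv2.imwrite("pics/w1b.png",cv2.resize(f,(800,600),interpolation=cv2.INTER_CUBIC))
E
```

```text
[ 0.4576 -0.0124  0.2006] [[-0.0006  0.1176 -0.9931]
 [ 0.0007 -0.9931 -0.1176]
 [-1.     -0.0008  0.0005]] 1.8167
```

View pics/w1b.png

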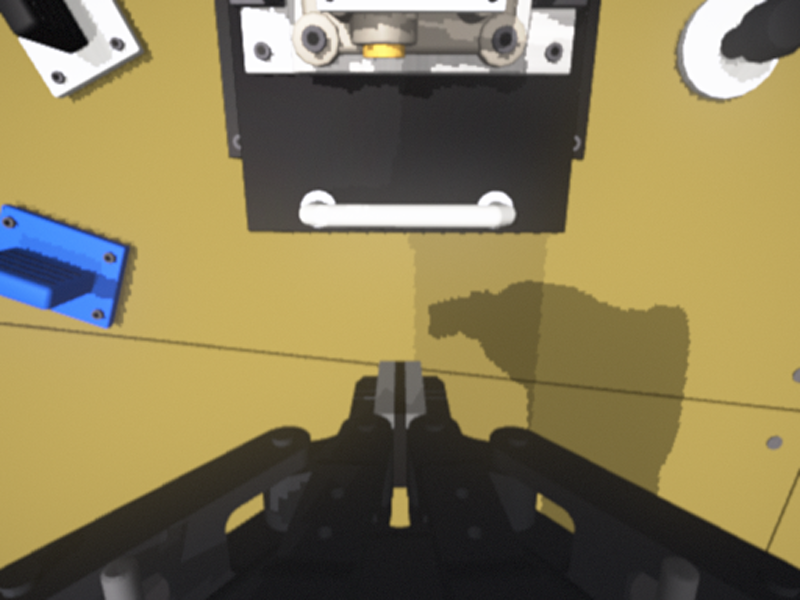

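The wrist view shows the handle bar from (302,214) to (513,213) in the 800-wide picture, with the free deck in front of it.

```bash
python3 - <<'E'
from h import *
c=load("w1")
for p in [(302,214),(513,214),(408,214)]: print(ray(c,cr(p,(0,0),1.5625),.072))
print("slide front corners");
for p in [(248,232),(565,232),(575,155),(230,155)]: print(ray(c,cr(p,(0,0),1.5625),.032))
print("base near")
for p in [(583,158),(231,157)]: print(ray(c,cr(p,(0,0),1.5625),.008))
E
```

```text
[0.4963 0.0473 0.072 ]
[ 0.5099 -0.0681  0.072 ]
[ 0.5031 -0.0107  0.072 ]
slide front corners
[0.4759 0.0888 0.032 ]
[ 0.4998 -0.1133  0.032 ]
[ 0.5468 -0.1093  0.032 ]
[0.5219 0.1011 0.032 ]
base near
[ 0.5471 -0.1234  0.008 ]
[0.5202 0.1087 0.008 ]
```

Emit:
step_arm:
  moves:
    - {"dr": [0,0,0],"xyz": [0.034,0,0],"fingers": 0}
    - {"dr": [0,0,0],"xyz": [0.034,0,0],"fingers": 0}
    - {"dr": [0,0,0],"xyz": [0.034,0,0],"fingers": 0}
    - {"dr": [0,0,0],"xyz": [0.033,0.003,0],"fingers": 0}
    - {"dr": [0,0,0],"xyz": [0,0,-0.01],"fingers": 0}
    - {"dr": [0,0,0],"xyz": [0,0,-0.008],"fingers": 0}
    - {"dr": [0,0,0],"xyz": [0,0,-0.005],"fingers": 0}
    - {"dr": [0,0,0],"xyz": [0,0,-0.003],"fingers": 0}
    - {"dr": [0,0,0],"xyz": [0,0,-0.003],"fingers": 0}
    - {"dr": [0,0,0],"xyz": [0,0,-0.003],"fingers": 0}

```text
time: 2.7
position: [0.49, -0.0137, 0.0671]
tool_rot: [0.041, 0.706, 0.04, -0.706]
wrist_force: [-5.3, -1.5, 4.2]
finger_gap: -0.0004
```

Contact is made and the slide appears to be moving. I keep pushing.

Emit:
step_arm:
  moves:
    - {"dr": [0,0,0],"xyz": [0,0,-0.005],"fingers": 0}
    - {"dr": [0,0,0],"xyz": [0,0,-0.005],"fingers": 0}
    - {"dr": [0,0,0],"xyz": [0,0,-0.005],"fingers": 0}
    - {"dr": [0,0,0],"xyz": [0,0,-0.005],"fingers": 0}
    - {"dr": [0,0,0],"xyz": [0,0,-0.004],"fingers": 0}

```text
time: 3.12
position: [0.5141, -0.0109, 0.0663]
tool_rot: [0.04, 0.706, 0.04, -0.706]
wrist_force: [-4.1, -1.5, 3.2]
finger_gap: -0.0001
```

Emit:
step_arm:
  moves:
    - {"dr": [0,0,0],"xyz": [0,0,-0.003],"fingers": 0}
    - {"dr": [0,0,0],"xyz": [0,0,-0.003],"fingers": 0}
    - {"dr": [0,0,0],"xyz": [0,0,-0.003],"fingers": 0}

```text
time: 3.37
position: [0.5225, -0.0097, 0.0659]
tool_rot: [-0.04, -0.706, -0.04, 0.706]
wrist_force: [-4.7, -1.9, 4.3]
finger_gap: -0.0
```

Emit:
step_arm:
  moves:
    - {"dr": [0,0,0],"xyz": [0,0,-0.003],"fingers": 0}
    - {"dr": [0,0,0],"xyz": [0,0,-0.003],"fingers": 0}
    - {"dr": [0,0,0],"xyz": [0,0,-0.003],"fingers": 0}

```text
time: 3.62
position: [0.5315, -0.0087, 0.0659]
tool_rot: [-0.04, -0.706, -0.04, 0.706]
wrist_force: [-4.4, -0.4, 3.1]
finger_gap: -0.0002
```

Emit:
step_arm:
  moves:
    - {"dr": [0,0,0],"xyz": [0,0,-0.003],"fingers": 0}
    - {"dr": [0,0,0],"xyz": [0,0,-0.003],"fingers": 0}

```text
time: 3.78
position: [0.5375, -0.008, 0.0659]
tool_rot: [-0.04, -0.706, -0.04, 0.706]
wrist_force: [-4.8, -1.8, 3.7]
finger_gap: -0.0003
```

Emit:
step_arm:
  moves:
    - {"dr": [0,0,0],"xyz": [0,0,-0.003],"fingers": 0}
    - {"dr": [0,0,0],"xyz": [0,0,-0.003],"fingers": 0}

```text
time: 3.95
position: [0.5415, -0.0076, 0.0656]
tool_rot: [-0.041, -0.704, -0.04, 0.708]
wrist_force: [-28.1, -2.6, 24.7]
finger_gap: 0.0
```

The force rose to 28 N, so the slide is against its stops. I ease off, dwell, and back out.

Emit:
step_arm:
  moves:
    - {"dr": [0,0,0],"xyz": [0,0,0.001],"fingers": 0}
    - {"dr": [0,0,0],"xyz": [0,0,0],"fingers": 0}
    - {"dr": [0,0,0],"xyz": [0,0,0],"fingers": 0}

```text
time: 4.2
position: [0.5413, -0.0076, 0.0655]
tool_rot: [-0.04, -0.705, -0.04, 0.707]
wrist_force: [-9.1, -1.8, 4.8]
finger_gap: 0.0001
```

Emit:
step_arm:
  moves:
    - {"dr": [0,0,0],"xyz": [0,0,0.008],"fingers": 0}
    - {"dr": [0,0,0],"xyz": [0,0,0.02],"fingers": 0}
    - {"dr": [0,0,0],"xyz": [-0.02,0,0.02],"fingers": 0}
    - {"dr": [0,0,0],"xyz": [-0.04,0,0],"fingers": 100}
    - {"dr": [0,0,0],"xyz": [-0.04,0,0],"fingers": 100}
    - {"dr": [0,0,0],"xyz": [-0.04,0,0],"fingers": 100}
    - {"dr": [0,0,0],"xyz": [-0.04,0,0],"fingers": 100}
    - {"dr": [0,0,0],"xyz": [0,0,0],"fingers": 100}
    - {"dr": [0,0,0],"xyz": [0,0,0],"fingers": 100}

```text
time: 4.95
position: [0.4961, -0.0127, 0.2484]
tool_rot: [0.041, 0.708, 0.04, -0.704]
wrist_force: [1.0, -0.2, -0.9]
finger_gap: 0.0723
```

```bash
python3 - <<'E'
from h import *
print(tool()[0],bot.read_state()["wrist_force"],bot.read_state()["time"])
f,c=snap("wrist","w2");cv2.imwrite("pics/w2b.png",cv2.resize(f,(800,600),interpolation=cv2.INTER_CUBIC))
f,c=snap("top","t2")
f,c=snap("scene","s2");cv2.imwrite("pics/s2b.png",cv2.resize(f[150:280,170:340],None,fx=4.5,fy=4.5,interpolation=cv2.INTER_CUBIC))
E
```

```text
[ 0.4961 -0.0127  0.2484] [ 0.9556 -0.1958 -0.9323] 4.95
```

View pics/w2b.png

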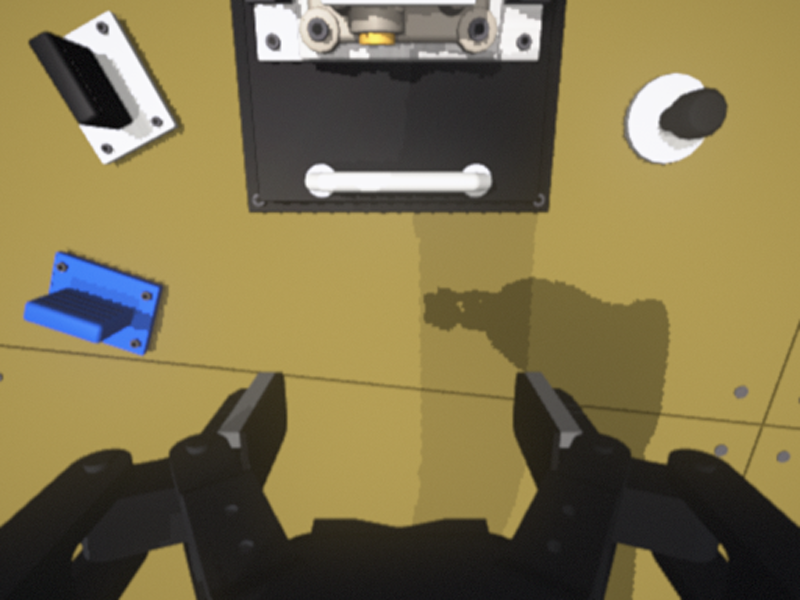

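View pics/s2b.png

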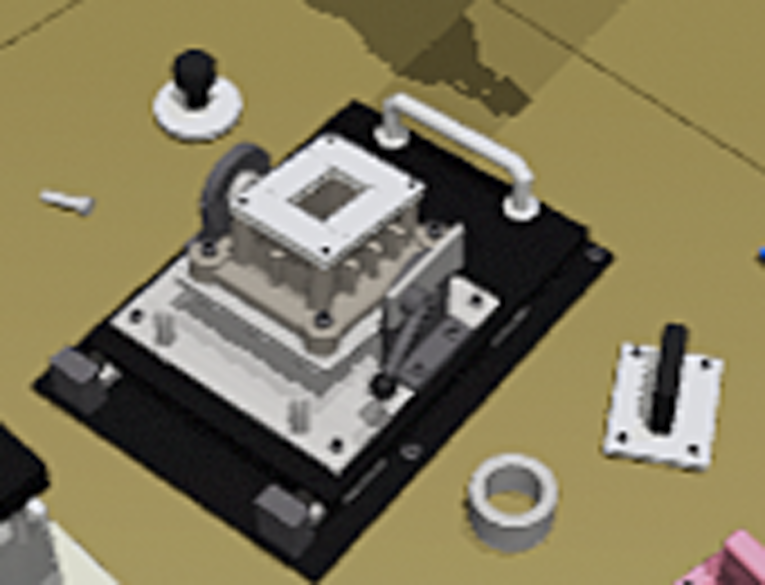

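The slide is home: the cradle block is at the stops in the scene crop. Next I hover the wrist camera over the port to measure it.

Emit:
step_arm:
  moves:
    - {"dr": [0,0,0],"xyz": [-0.006,0,-0.033],"fingers": 100}
    - {"dr": [0,0,0],"xyz": [-0.006,0,-0.033],"fingers": 100}
    - {"dr": [0,0,0],"xyz": [-0.006,0,-0.033],"fingers": 100}
    - {"dr": [0,0,0],"xyz": [-0.006,0,-0.033],"fingers": 100}
    - {"dr": [0,0,0],"xyz": [0,0,-0.02],"fingers": 100}
    - {"dr": [0,0,0],"xyz": [0,0,0],"fingers": 100}
    - {"dr": [0,0,0],"xyz": [0,0,0],"fingers": 100}
    - {"dr": [0,0,0],"xyz": [0,0,0],"fingers": 100}

```text
time: 5.77
position: [0.6447, 0.0047, 0.2686]
tool_rot: [-0.04, -0.705, -0.041, 0.707]
wrist_force: [-0.1, -0.0, -0.2]
finger_gap: 0.0855
```

```bash
python3 - <<'E'
from h import *
print(tool()[0],bot.read_state()["dq"])
f,c=snap("wrist","w3");cv2.imwrite("pics/w3b.png",cv2.resize(f,(800,600),interpolation=cv2.INTER_CUBIC))
E
```

```text
[0.6447 0.0047 0.2686] [ 0.0119 -0.0254 -0.0022  0.0057  0.0014  0.0012  0.0017]
```

View pics/w3b.png

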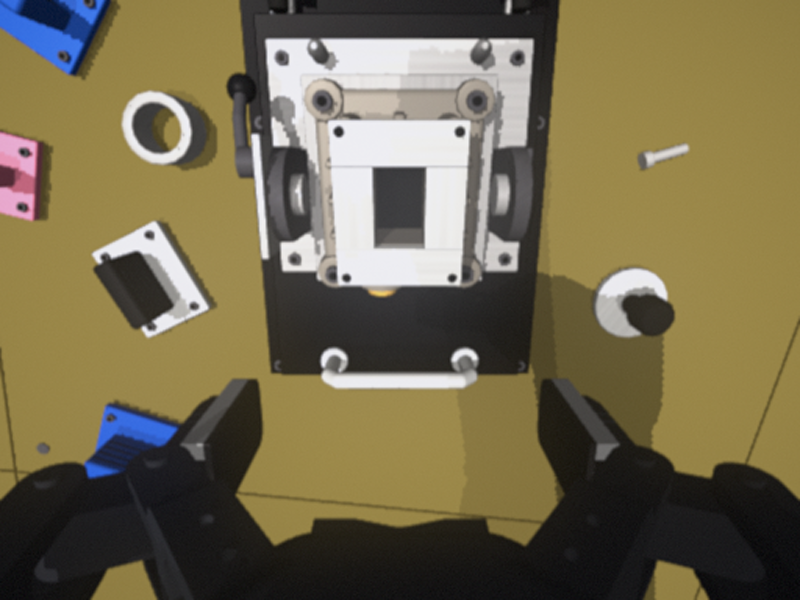

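Great view: the port flange, handle and seal plate are all visible, with the flange at about (328,119)–(473,287). I enlarge them.

```bash
python3 - <<'E'
import cv2
f=cv2.imread("pics/w3.png")
cv2.imwrite("pics/w3p.png",cv2.resize(f[68:193,195:320],None,fx=4.8,fy=4.8,interpolation=cv2.INTER_CUBIC))
cv2.imwrite("pics/w3s.png",cv2.resize(f[135:225,50:145],None,fx=6,fy=6,interpolation=cv2.INTER_CUBIC))
s=cv2.imread("pics/s2.png");cv2.imwrite("pics/s2p.png",cv2.resize(s[170:220,210:280],None,fx=10,fy=10,interpolation=cv2.INTER_CUBIC))
t=cv2.imread("pics/t2.png");cv2.imwrite("pics/t2p.png",cv2.resize(t[140:205,215:285],None,fx=9,fy=9,interpolation=cv2.INTER_CUBIC))
E
```

```text
(no output)
```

View pics/w3p.png

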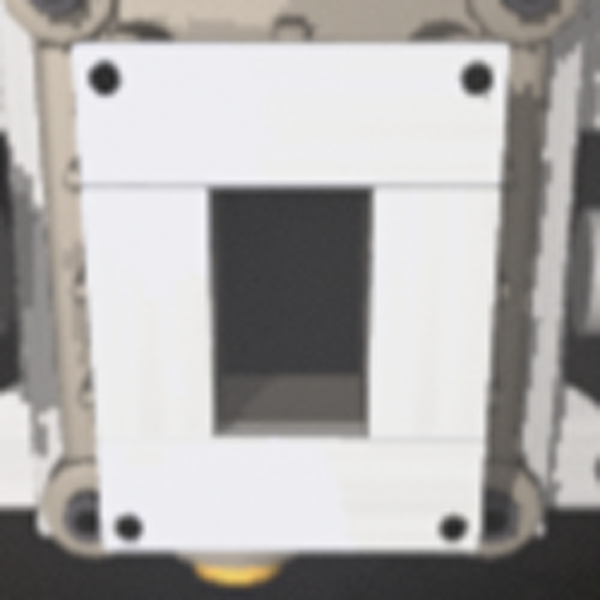

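View pics/w3s.png

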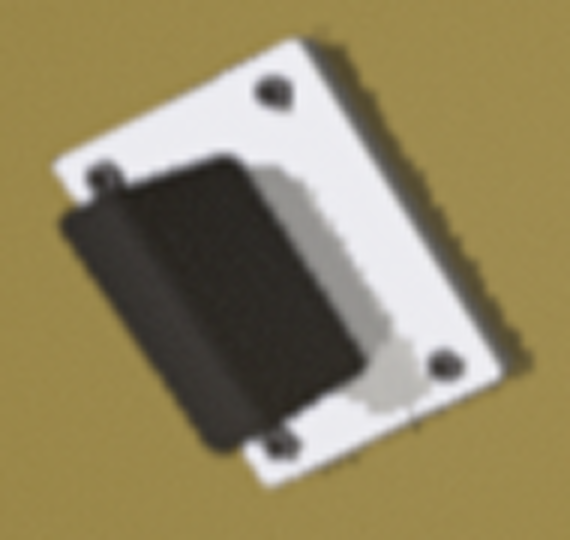

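View pics/s2p.png

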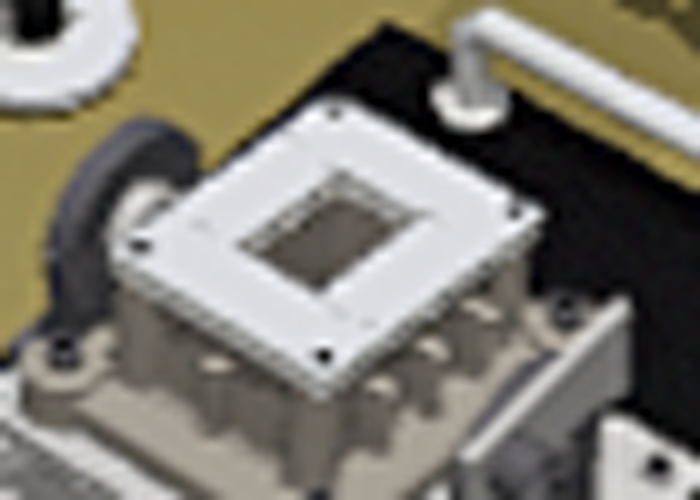

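View pics/t2p.png

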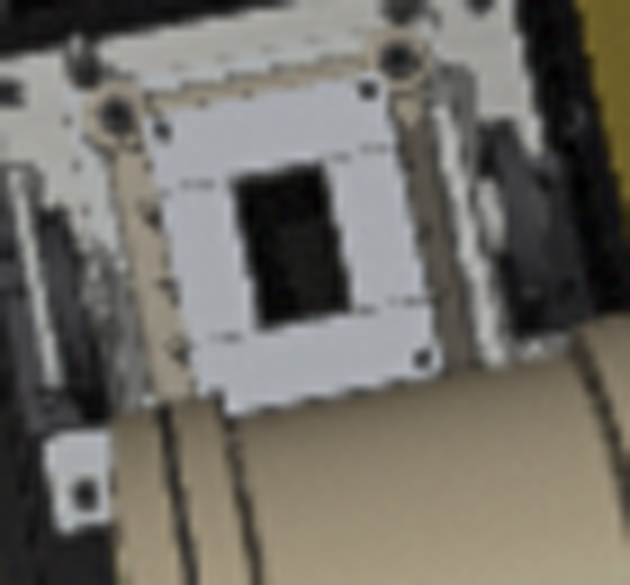

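```bash
python3 - <<'E'
from h import *
W=load("w3");S=load("s2");T=load("t2")
w=lambda p:cr(p,(195,68),4.8);s=lambda p:cr(p,(210,170),10);t=lambda p:cr(p,(215,140),9)
O=[(.048,.038),(.048,-.038),(-.048,-.038),(-.048,.038)];H=[(.024,.015),(.024,-.015),(-.024,-.015),(-.024,.015)]
P=np.array([(a,b,0) for a,b in O+H])
ow=np.array([w(p) for p in [(72,43),(508,43),(484,551),(102,550),(209,187),(373,187),(368,436),(214,436)]])
os_=np.array([s(p) for p in [(325,375),(110,247),(333,97),(545,213),(322,290),(240,245),(340,172),(425,212)]])
ot=np.array([t(p) for p in [(140,112),(383,75),(440,372),(0,0),(235,180),(325,163),(350,312),(258,327)]])
mt=np.array([1,1,1,0,1,1,1,1.])[:,None]
def model(p): # cx,cy,cz,yaw,th
    M=R.from_euler("z",p[3])*R.from_euler("y",-p[4]);return M.apply(P)+p[:3]
def res(p,cams,con):
    r=[]
    if 'w' in cams:r.append(proj(W,model(p))-ow)
    if 's' in cams:r.append(proj(S,model(p))-os_)
    if 't' in cams:r.append((proj(T,model(p))-ot)*mt)
    r=np.concatenate(r).ravel()
    # trunnion z constraint
    r=np.append(r,con*(p[2]-.09-.037*np.cos(p[4]))*300)
    return r
for cams,con in [("w",0),("w",10),("s",10),("t",10),("ws",10),("wst",10)]:
    q=least_squares(res,[.68,0,.125,.11,.25],args=(cams,con));J=q.jac;n=len(q.fun)-6
    sd=np.sqrt(np.diag(np.linalg.inv(J.T@J))*2*q.cost/n)
    print(cams,con,q.x,np.degrees(q.x[3:]),"sd",sd,"cost",q.cost);
    if cams in("w","wst"):print(q.fun[:-1].reshape(-1,2).round(1).tolist())
w=lambda p:cr(p,(50,135),6)
A=np.array([ray(W,w(p),.012) for p in [(298,38),(505,375),(268,488),(52,165)]])[:,:2]
print("plate",A,A.mean(0));
for i in range(4):
    d=A[(i+1)%4]-A[i];print(np.linalg.norm(d),np.degrees(np.arctan2(d[1],d[0])))
# grip top z=.058: end corners
for p in [(60,220),(215,452),(262,422),(120,190)]: print(ray(W,w(p),.058))
E
```

```text
w 0 [0.691  0.0112 0.1261 0.1171 0.1555] [6.7118 8.9071] sd [0.0001 0.0001 0.0009 0.0027 0.0157] cost 0.9233461884063464
[[0.0, 0.2], [0.2, -0.1], [-0.9, -0.2], [0.5, 0.2], [-0.2, -0.4], [0.2, -0.4], [0.1, 0.3], [0.2, 0.4]]
w 10 [0.6911 0.0112 0.1265 0.1171 0.1597] [6.7114 9.152 ] sd [0.0001 0.0001 0.0001 0.0028 0.0119] cost 0.9368236085874774
[[-0.1, 0.1], [0.3, -0.1], [-0.9, -0.2], [0.4, 0.2], [-0.2, -0.3], [0.2, -0.4], [0.1, 0.3], [0.1, 0.4]]
s 10 [0.693  0.0126 0.1263 0.1188 0.1919] [ 6.8095 10.9927] sd [0.0004 0.0004 0.0001 0.0087 0.0121] cost 0.6785846134690601
t 10 [0.6919 0.0104 0.1269 0.0892 0.0734] [5.1104 4.2044] sd [0.0003 0.0003 0.0002 0.0075 0.0452] cost 0.4905947754167264
ws 10 [0.6911 0.0113 0.1263 0.1169 0.1725] [6.6952 9.8861] sd [0.0002 0.0002 0.0002 0.0033 0.0109] cost 3.558198488359772
wst 10 [0.6912 0.0112 0.1264 0.1152 0.1717] [6.6022 9.8397] sd [0.0001 0.0001 0.0002 0.0031 0.0105] cost 5.260959124284003
[[-0.0, -0.0], [0.5, -0.0], [-1.0, -0.5], [0.5, -0.2], [-0.1, -0.4], [0.3, -0.5], [0.1, 0.1], [0.2, 0.1], [0.5, -0.5], [0.4, -0.5], [0.1, -0.9], [-0.0, -0.7], [-0.3, -0.1], [-0.5, -0.6], [0.4, -1.2], [0.3, -0.4], [-0.3, 0.8], [-0.6, -0.4], [-0.0, 0.3], [0.0, 0.0], [-1.1, 0.1], [-0.5, -0.1], [0.2, 0.1], [-0.2, 0.6]]
plate [[0.6484 0.2087]
 [0.5773 0.1645]
 [0.5436 0.2188]
 [0.6144 0.2631]] [0.5959 0.2138]
0.08371873008273278 -148.11897788706327
0.06394486816770287 121.8527787997568
0.08350621730288618 32.02971900009286
0.06416183575957819 -57.95710288834831
[0.6155 0.2328 0.058 ]
[0.5705 0.2049 0.058 ]
[0.5781 0.1952 0.058 ]
[0.6229 0.2208 0.058 ]
```

```bash
python3 - <<'E'
from h import *
plan([.635,.15,.25],tool()[1]*R.from_rotvec([0,0,.5]),6)
E
```

```text
rows 6 dr [0.0, -0.0, 0.0833] xyz [-0.0019, -0.0247, -0.0012]
```

Emit:
step_arm:
  moves:
    - {"dr": [0,0,0.083],"xyz": [-0.002,-0.025,-0.001],"fingers": 100}
    - {"dr": [0,0,0.083],"xyz": [-0.002,-0.025,-0.001],"fingers": 100}
    - {"dr": [0,0,0.083],"xyz": [-0.002,-0.025,-0.001],"fingers": 100}
    - {"dr": [0,0,0.083],"xyz": [-0.002,-0.025,-0.001],"fingers": 100}
    - {"dr": [0,0,0.083],"xyz": [-0.002,-0.025,-0.001],"fingers": 100}
    - {"dr": [0,0,0.083],"xyz": [-0.002,-0.025,-0.001],"fingers": 100}
    - {"dr": [0,0,0],"xyz": [0,0,0],"fingers": 100}
    - {"dr": [0,0,0],"xyz": [0,0,0],"fingers": 100}
    - {"dr": [0,0,0],"xyz": [0,0,0],"fingers": 100}
    - {"dr": [0,0,0],"xyz": [0,0,0],"fingers": 100}

```text
time: 6.65
position: [0.6351, 0.1497, 0.2519]
tool_rot: [0.212, 0.694, -0.136, -0.674]
wrist_force: [-0.6, -0.1, -0.0]
finger_gap: 0.0851
```

```bash
python3 - <<'E'
from h import *
print(tool()[0],bot.read_state()["dq"])
f,c=snap("wrist","w4");cv2.imwrite("pics/w4b.png",cv2.resize(f,(800,600),interpolation=cv2.INTER_CUBIC))
P=port_pts([.697,.0119,.117,.16]);print(proj(c,P[0]))
E
```

```text
[0.6351 0.1497 0.2519] [ 0.0133 -0.0041  0.001  -0.0037  0.0001  0.0018 -0.0038]
[[296.3188  87.0474]
 [357.1329  88.7266]
 [339.6142 176.3676]
 [284.5824 184.7173]]
```

View pics/w4b.png

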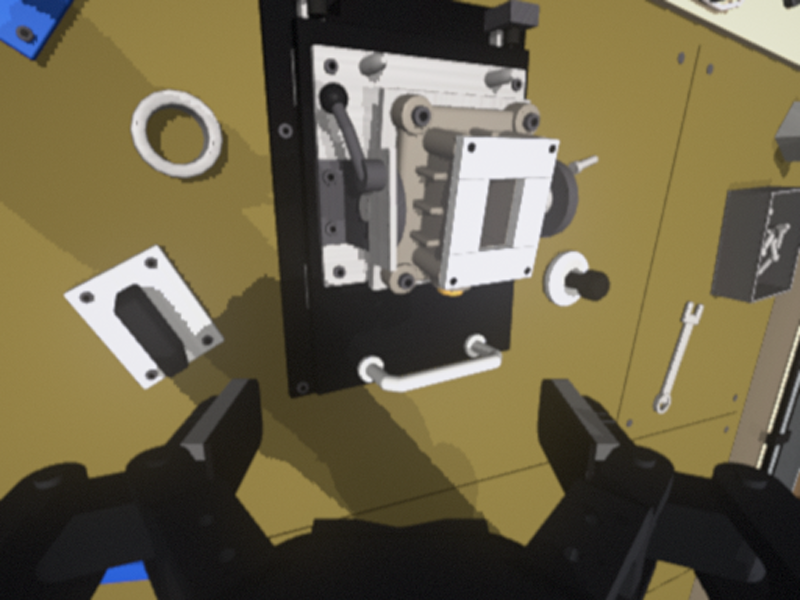

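```bash
python3 - <<'E'
import cv2
f=cv2.imread("pics/w4.png")
cv2.imwrite("pics/w4p.png",cv2.resize(f[80:192,265:370],None,fx=5.3,fy=5.3,interpolation=cv2.INTER_CUBIC))
E
```

```text
(no output)
```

View pics/w4p.png

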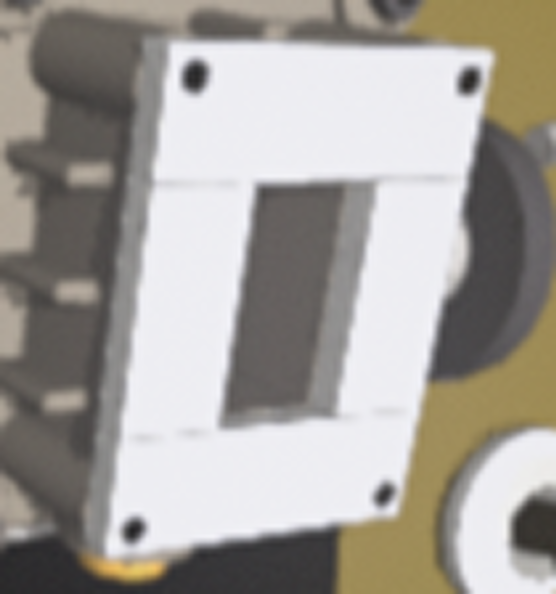

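```bash
python3 - <<'E'
from h import *
W=load("w3");V=load("w4");S=load("s2")
w=lambda p:cr(p,(195,68),4.8);v=lambda p:cr(p,(265,80),5.3);s=lambda p:cr(p,(210,170),10)
O=[(.048,.038),(.048,-.038),(-.048,-.038),(-.048,.038)];H=[(.024,.015),(.024,-.015),(-.024,-.015),(-.024,.015)]
P=np.array([(a,b,0) for a,b in O+H])
ow=np.array([w(p) for p in [(72,43),(508,43),(484,551),(102,550),(209,187),(373,187),(368,436),(214,436)]])
ov=np.array([v(p) for p in [(169,40),(493,50),(397,515),(105,557),(257,184),(376,180),(336,414),(220,427)]])
os_=np.array([s(p) for p in [(325,375),(110,247),(333,97),(545,213),(322,290),(240,245),(340,172),(425,212)]])
def model(p): # cx,cy,cz,yaw,th
    M=R.from_euler("z",p[3])*R.from_euler("y",-p[4]);return M.apply(P)+p[:3]
def res(p,cams,con,off):
    r=[];i=5
    for ch,C,o in (('w',W,ow),('v',V,ov),('s',S,os_)):
        if ch in cams: r.append(proj(C,model(p))-o-(p[i:i+2] if off else 0))
        i+=2
    r=np.concatenate(r).ravel()
    return np.r_[r,con*(p[2]-.09-.037*np.cos(p[4]))*300,p[5:]/2]
for cams,con,off in [("v",10,0),("wv",0,0),("wv",10,0),("wv",10,1),("vs",10,1),("wvs",10,1),("w",10,1)]:
    q=least_squares(res,[.68,0,.125,.11,.25]+[0]*6,args=(cams,con,off));J=q.jac;n=len(q.fun)-11
    sd=np.sqrt(np.diag(np.linalg.inv(J.T@J))*2*q.cost/n)
    print(cams,con,off,q.x,np.degrees(q.x[3:5]),"sd",sd[:5],"cost",q.cost);
E
```

```text
v 10 0 [0.691  0.0109 0.1265 0.1156 0.1648 0.     0.     0.     0.     0.
 0.    ] [6.6233 9.4427] sd [0.0001 0.0002 0.0001 0.0043 0.0069] cost 0.9043986077261899
wv 0 0 [0.691  0.0112 0.1267 0.1167 0.1654 0.     0.     0.     0.     0.
 0.    ] [6.6862 9.476 ] sd [0.0001 0.0001 0.0002 0.0021 0.005 ] cost 1.9187318525440704
wv 10 0 [0.691  0.0111 0.1265 0.1166 0.1648 0.     0.     0.     0.     0.
 0.    ] [6.6805 9.4405] sd [0.0001 0.0001 0.0001 0.0021 0.005 ] cost 1.9594142861054007
wv 10 1 [ 0.6909  0.0111  0.1265  0.1165  0.1646  0.0566  0.1596 -0.1451  0.1003
  0.      0.    ] [6.6746 9.4298] sd [0.0004 0.0005 0.0001 0.0021 0.005 ] cost 1.8768994835305075
vs 10 1 [ 0.691   0.011   0.1265  0.1171  0.1698 -0.      0.     -0.0565 -0.0359
  0.0989 -0.6791] [6.7087 9.7285] sd [0.0007 0.0008 0.0001 0.0038 0.0061] cost 1.8391201689755314
wvs 10 1 [ 0.691   0.0112  0.1265  0.1168  0.1681  0.0096  0.0347 -0.1803 -0.004
  0.1511 -0.659 ] [6.6931 9.6296] sd [0.0004 0.0005 0.0001 0.002  0.0046] cost 2.8325537635754245
w 10 1 [ 0.6908  0.0113  0.1265  0.117   0.1578 -0.151   0.2757  0.      0.
  0.      0.    ] [6.7039 9.0421] sd [0.0006 0.0007 0.0001 0.0027 0.0124] cost 0.9233435011896041
```

```bash
python3 - <<'E'
from h import *
plan([.5962,.2137,.13],down(np.radians(211.95)),8)
E
```

```text
rows 8 dr [-0.0547, 0.0137, -0.0613] xyz [0.0123, -0.0132, 0.0017]
```

Emit:
step_arm:
  moves:
    - {"dr": [-0.0547,0.0137,-0.0613],"xyz": [0.0123,-0.0132,0.0017],"fingers": 100}
    - {"dr": [-0.0547,0.0137,-0.0613],"xyz": [0.0123,-0.0132,0.0017],"fingers": 100}
    - {"dr": [-0.0547,0.0137,-0.0613],"xyz": [0.0123,-0.0132,0.0017],"fingers": 100}
    - {"dr": [-0.0547,0.0137,-0.0613],"xyz": [0.0123,-0.0132,0.0017],"fingers": 100}
    - {"dr": [-0.0547,0.0137,-0.0613],"xyz": [0.0123,-0.0132,0.0017],"fingers": 100}
    - {"dr": [-0.0547,0.0137,-0.0613],"xyz": [0.0123,-0.0132,0.0017],"fingers": 100}
    - {"dr": [-0.0547,0.0137,-0.0613],"xyz": [0.0123,-0.0132,0.0017],"fingers": 100}
    - {"dr": [-0.0547,0.0137,-0.0613],"xyz": [0.0123,-0.0132,0.0017],"fingers": 100}
    - {"dr": [0,0,0],"xyz": [0,0,0],"fingers": 100}
    - {"dr": [0,0,0],"xyz": [0,0,0],"fingers": 100}
    - {"dr": [0,0,0],"xyz": [0,0,0],"fingers": 100}

```text
time: 7.62
position: [0.5963, 0.2148, 0.13]
tool_rot: [-0.195, -0.68, -0.194, 0.68]
wrist_force: [-0.2, -0.0, 0.6]
finger_gap: 0.0855
```

```bash
python3 - <<'E'
from h import *
p,r=tool();print(p,r.as_matrix())
plan([.5962,.2137,.03],down(np.radians(211.95)),5)
f,c=snap("wrist","w5");cv2.imwrite("pics/w5b.png",cv2.resize(f,(800,600),interpolation=cv2.INTER_CUBIC))
E
```

```text
[0.5963 0.2148 0.13  ] [[ 0.0003  0.5291 -0.8486]
 [-0.0014 -0.8486 -0.5291]
 [-1.      0.0013  0.0004]]
rows 5 dr [-0.0, 0.0001, -0.0003] xyz [0.02, 0.0002, 0.0001]
```

View pics/w5b.png

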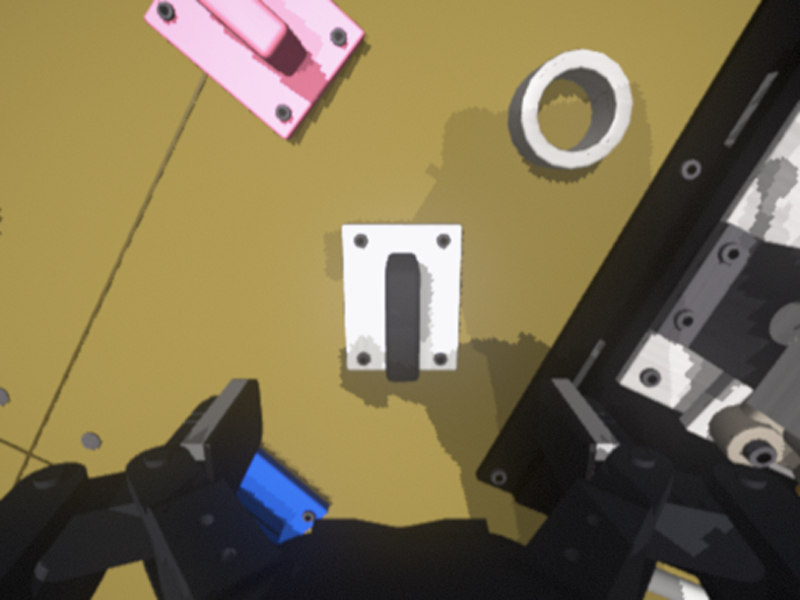

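Grip is centred between the jaws at x≈402 and square to them. A quick check of the plate centre, then I descend.

```bash
python3 - <<'E'
from h import *
c=load("w5");p,r=tool()
A=np.array([ray(c,cr(q,(0,0),1.5625),.012) for q in [(342,225),(461,225),(456,369.5),(347,369.5)]])
m=A.mean(0);print(A,m,r.inv().apply(m-p))
E
```

```text
[[0.6146 0.2629 0.012 ]
 [0.6481 0.2092 0.012 ]
 [0.5773 0.1649 0.012 ]
 [0.5437 0.2187 0.012 ]] [0.5959 0.2139 0.012 ] [0.1181 0.0011 0.0011]
```

Emit:
step_arm:
  moves:
    - {"dr": [0,0,0],"xyz": [0.025,0,0],"fingers": 100}
    - {"dr": [0,0,0],"xyz": [0.025,0,0],"fingers": 100}
    - {"dr": [0,0,0],"xyz": [0.025,0,0],"fingers": 100}
    - {"dr": [0,0,0],"xyz": [0.015,0,0],"fingers": 100}
    - {"dr": [0,0,0],"xyz": [0.01,0,0],"fingers": 100}
    - {"dr": [0,0,0],"xyz": [0,0,0],"fingers": 100}

```text
time: 8.17
position: [0.5945, 0.2157, 0.0274]
tool_rot: [-0.196, -0.678, -0.196, 0.681]
wrist_force: [-1.0, -0.2, 0.4]
finger_gap: 0.0852
```

Emit:
step_arm:
  moves:
    - {"dr": [0,0,0],"xyz": [-0.002,0.002,0],"fingers": 100}
    - {"dr": [0,0,0],"xyz": [0,0,0],"fingers": 0}
    - {"dr": [0,0,0],"xyz": [0,0,0],"fingers": 0}
    - {"dr": [0,0,0],"xyz": [0,0,0],"fingers": 0}
    - {"dr": [0,0,0],"xyz": [0,0,0],"fingers": 0}
    - {"dr": [0,0,0],"xyz": [0,0,0],"fingers": 0}
    - {"dr": [0,0,0],"xyz": [0,0,0],"fingers": 0}
    - {"dr": [0,0,0],"xyz": [0,0,0],"fingers": 0}
    - {"dr": [0,0,0],"xyz": [0,0,0],"fingers": 0}

```text
time: 8.92
position: [0.5964, 0.2143, 0.0311]
tool_rot: [-0.195, -0.679, -0.196, 0.68]
wrist_force: [-0.7, 0.2, 4.3]
finger_gap: 0.0153
```

```bash
python3 - <<'E'
from h import *
s=bot.read_state();p,r=tool();print(p,r.as_matrix(),s["wrist_force"],s["wrist_torque"],s["finger_gap"])
E
```

```text
[0.5964 0.2143 0.0311] [[-0.0013  0.5318 -0.8469]
 [ 0.0002 -0.8469 -0.5318]
 [-1.     -0.0008  0.001 ]] [-0.7149  0.175   4.2985] [-0.1739  0.0737 -0.0707] 0.015340383820017655
```

Emit:
step_arm:
  moves:
    - {"dr": [0,0,0],"xyz": [-0.01,0,0],"fingers": 0}
    - {"dr": [0,0,0],"xyz": [-0.02,0,0],"fingers": 0}
    - {"dr": [0,0,0],"xyz": [-0.03,0,0],"fingers": 0}
    - {"dr": [0,0,0],"xyz": [-0.03,0,0],"fingers": 0}
    - {"dr": [0,0,0],"xyz": [-0.03,0,0],"fingers": 0}
    - {"dr": [0,0,0],"xyz": [-0.03,0,0],"fingers": 0}
    - {"dr": [0,0,0],"xyz": [-0.03,0,0],"fingers": 0}
    - {"dr": [0,0,0],"xyz": [-0.02,0,0],"fingers": 0}
    - {"dr": [0,0,0],"xyz": [0,0,0],"fingers": 0}
    - {"dr": [0,0,0],"xyz": [0,0,0],"fingers": 0}
    - {"dr": [0,0,0],"xyz": [0,0,0],"fingers": 0}

```text
time: 9.83
position: [0.596, 0.2137, 0.2295]
tool_rot: [-0.196, -0.678, -0.196, 0.681]
wrist_force: [-1.0, -0.2, -3.4]
finger_gap: 0.0152
```

```bash
python3 - <<'E'
from h import *
s=bot.read_state();p,r=tool();print(p,s["wrist_force"],s["wrist_torque"],s["finger_gap"])
f,c=snap("wrist","w6");cv2.imwrite("pics/w6b.png",cv2.resize(f,(800,600),interpolation=cv2.INTER_CUBIC))
g=p+r.apply([.0191,0,.0007]); # top of alu plate center
for o in ((-.042,-.032),(-.042,.032),(.042,.032),(.042,-.032)): print(1.5625*proj(c,[g+r.apply([0,o[1],o[0]])]))
# target
yaw=.1167;th=.167
M=R.from_euler("z",yaw)*R.from_euler("y",-th);n=M.apply([0,0,1.])
Rt=R.from_matrix(np.c_[-n,-M.apply([0,1.,0]),-M.apply([1.,0,0])])
port=np.array([.691,.0111,.1265])
for gap in (.06,.005): 
    t=port+n*gap-Rt.apply([.0311,0,.0007]);print(gap,t)
plan(port+n*.06-Rt.apply([.0311,0,.0007]),Rt,12)
E
```

```text
[0.596  0.2137 0.2295] [-0.9604 -0.23   -3.4282] [-0.0085  0.0007  0.0484] 0.015204293762888852
[[304.0607 260.8076]]
[[498.5894 260.8065]]
[[485.4658 478.8965]]
[[316.6576 478.8949]]
0.06 [0.6766 0.0094 0.2164]
0.005 [0.6857 0.0105 0.1622]
rows 12 dr [0.0369, 0.014, 0.0031] xyz [0.0012, 0.0184, -0.0003]
```

View pics/w6b.png

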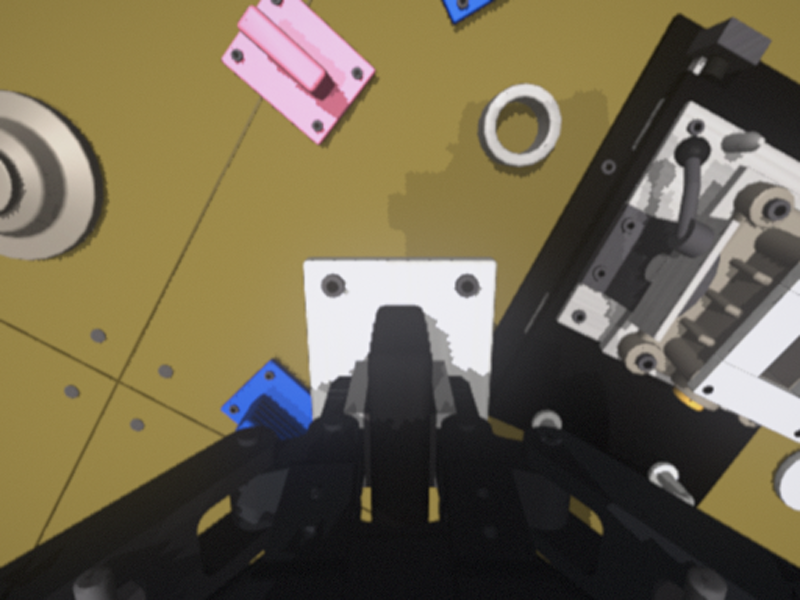

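Emit:
step_arm:
  moves:
    - {"dr": [0.0369,0.014,0.0031],"xyz": [0.0012,0.0184,-0.0003],"fingers": 0}
    - {"dr": [0.0369,0.014,0.0031],"xyz": [0.0012,0.0184,-0.0003],"fingers": 0}
    - {"dr": [0.0369,0.014,0.0031],"xyz": [0.0012,0.0184,-0.0003],"fingers": 0}
    - {"dr": [0.0369,0.014,0.0031],"xyz": [0.0012,0.0184,-0.0003],"fingers": 0}
    - {"dr": [0.0369,0.014,0.0031],"xyz": [0.0012,0.0184,-0.0003],"fingers": 0}
    - {"dr": [0.0369,0.014,0.0031],"xyz": [0.0012,0.0184,-0.0003],"fingers": 0}
    - {"dr": [0.0369,0.014,0.0031],"xyz": [0.0012,0.0184,-0.0003],"fingers": 0}
    - {"dr": [0.0369,0.014,0.0031],"xyz": [0.0012,0.0184,-0.0003],"fingers": 0}
    - {"dr": [0.0369,0.014,0.0031],"xyz": [0.0012,0.0184,-0.0003],"fingers": 0}
    - {"dr": [0.0369,0.014,0.0031],"xyz": [0.0012,0.0184,-0.0003],"fingers": 0}
    - {"dr": [0.0369,0.014,0.0031],"xyz": [0.0012,0.0184,-0.0003],"fingers": 0}
    - {"dr": [0.0369,0.014,0.0031],"xyz": [0.0012,0.0184,-0.0003],"fingers": 0}

```text
time: 10.88
position: [0.6779, 0.0086, 0.2178]
tool_rot: [0.036, 0.763, 0.044, -0.643]
wrist_force: [0.6, 0.4, -2.4]
finger_gap: 0.0152
```

Emit:
step_arm:
  moves:
    - {"dr": [0,0,0],"xyz": [0,0,0],"fingers": 0}
    - {"dr": [0,0,0],"xyz": [0,0,0],"fingers": 0}
    - {"dr": [0,0,0],"xyz": [0,0,0],"fingers": 0}
    - {"dr": [0,0,0],"xyz": [0,0,0],"fingers": 0}

```text
time: 11.22
position: [0.6775, 0.0116, 0.218]
tool_rot: [0.038, 0.763, 0.046, -0.644]
wrist_force: [0.2, -0.2, -1.9]
finger_gap: 0.0153
```

```bash
cat >> h.py <<'E'
yaw=.1167;th=.167
M=R.from_euler("z",yaw)*R.from_euler("y",-th);n=M.apply([0,0,1.])
Rt=R.from_matrix(np.c_[-n,-M.apply([0,1.,0]),-M.apply([1.,0,0])])
port=np.array([.691,.0111,.1265])
OFF=[.0311,0,.0007]
def rel():
    p,r=tool();c=p+r.apply(OFF)-port
    print("plate in port frame",M.inv().apply(c),"rot err(tool)",(r.inv()*Rt).as_rotvec())
    s=bot.read_state();print(s["time"],"F",s["wrist_force"],"T",s["wrist_torque"],"gap",s["finger_gap"])
E
python3 - <<'E'
from h import *
rel();plan(port+n*.015-Rt.apply(OFF),Rt,4)
f,c=snap("wrist","w7");cv2.imwrite("pics/w7b.png",cv2.resize(f,(800,600),interpolation=cv2.INTER_CUBIC))
f,c=snap("scene","s7");cv2.imwrite("pics/s7b.png",cv2.resize(f[130:260,180:330],None,fx=4.5,fy=4.5,interpolation=cv2.INTER_CUBIC))
E
```

```text
plate in port frame [0.0014 0.0021 0.0614] rot err(tool) [ 0.0013 -0.0023  0.0018]
11.2167 F [ 0.1734 -0.2344 -1.918 ] T [-0.0257  0.2904 -0.0348] gap 0.015292886329506008
rows 4 dr [0.0003, -0.0006, 0.0005] xyz [0.0116, 0.0005, 0.0004]
```

View pics/w7b.png

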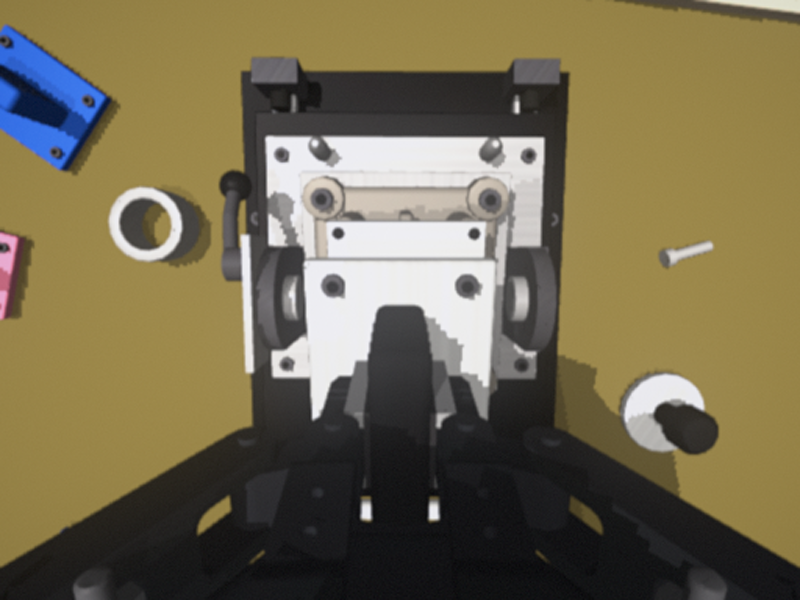

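View pics/s7b.png

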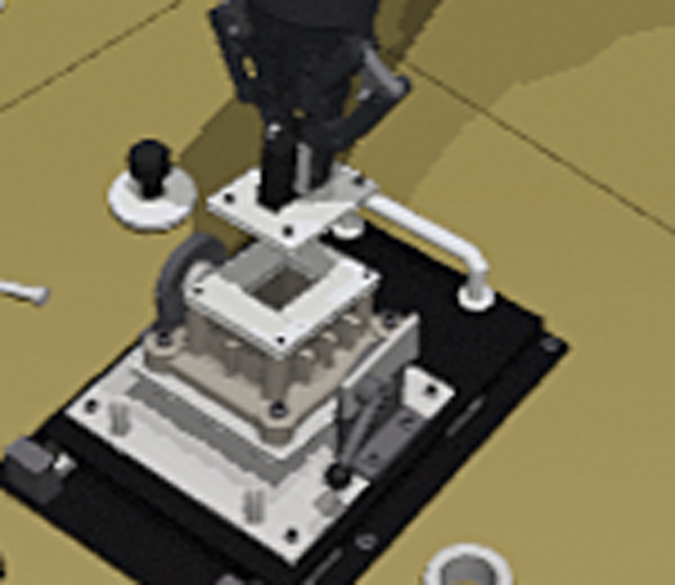

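The plate is above the port and parallel to it, with its far edge at y≈260 in the wrist picture and the flange edge at y≈221. I approach along the normal.

Emit:
step_arm:
  moves:
    - {"dr": [0,0,0],"xyz": [0.012,0.001,0.0007],"fingers": 0}
    - {"dr": [0,0,0],"xyz": [0.012,0.001,0.0007],"fingers": 0}
    - {"dr": [0,0,0],"xyz": [0.012,0,0],"fingers": 0}
    - {"dr": [0,0,0],"xyz": [0.008,0,0],"fingers": 0}
    - {"dr": [0,0,0],"xyz": [0.004,0,0],"fingers": 0}
    - {"dr": [0,0,0],"xyz": [0,0,0],"fingers": 0}
    - {"dr": [0,0,0],"xyz": [0,0,0],"fingers": 0}
    - {"dr": [0,0,0],"xyz": [0,0,0],"fingers": 0}
    - {"dr": [0,0,0],"xyz": [0,0,0],"fingers": 0}

```text
time: 12.07
position: [0.6848, 0.0094, 0.1711]
tool_rot: [0.037, 0.763, 0.045, -0.643]
wrist_force: [-0.8, -0.3, -1.8]
finger_gap: 0.0155
```

```bash
python3 - <<'E'
from h import *
rel()
f,c=snap("wrist","w8");cv2.imwrite("pics/w8b.png",cv2.resize(f[110:290,160:352],None,fx=4,fy=3.3,interpolation=cv2.INTER_CUBIC) if 0 else cv2.resize(f[120:280,165:345],None,fx=3.7,fy=3.7,interpolation=cv2.INTER_CUBIC))
f,c=snap("scene","s8");cv2.imwrite("pics/s8b.png",cv2.resize(f[150:225,205:285],None,fx=8,fy=8,interpolation=cv2.INTER_CUBIC))
E
```

```text
plate in port frame [ 0.0005 -0.001   0.0139] rot err(tool) [ 0.0001 -0.0031  0.0009]
12.0667 F [-0.7815 -0.2728 -1.8109] T [0.0182 0.2462 0.022 ] gap 0.015525297886141492
```

View pics/w8b.png

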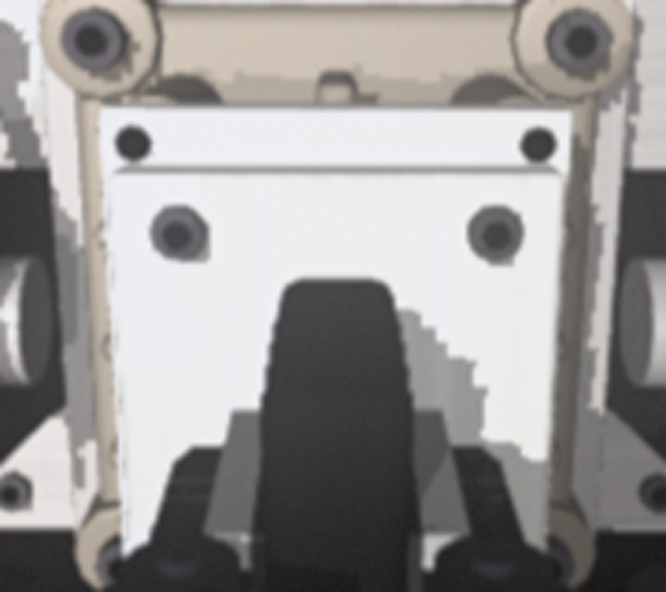

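View pics/s8b.png

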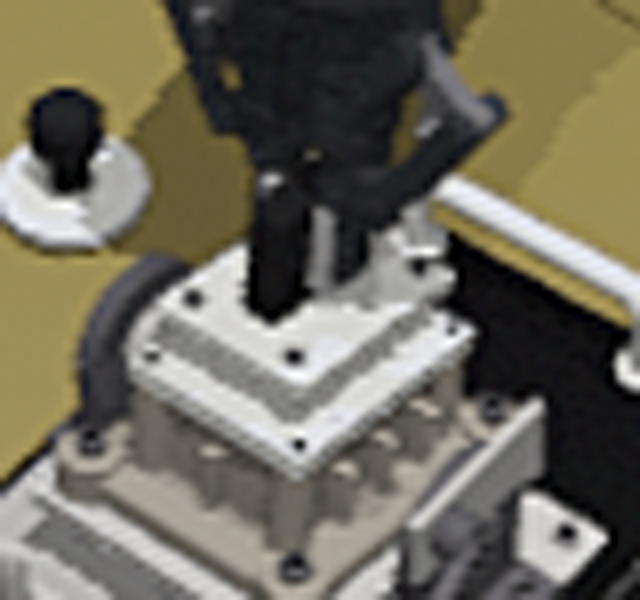

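Emit:
step_arm:
  moves:
    - {"dr": [0,0,0],"xyz": [0.004,0,0],"fingers": 0}
    - {"dr": [0,0,0],"xyz": [0.003,0,0],"fingers": 0}
    - {"dr": [0,0,0],"xyz": [0.002,0,0],"fingers": 0}
    - {"dr": [0,0,0],"xyz": [0.001,0,0],"fingers": 0}
    - {"dr": [0,0,0],"xyz": [0,0,0],"fingers": 0}
    - {"dr": [0,0,0],"xyz": [0,0,0],"fingers": 0}

```text
time: 12.67
position: [0.6861, 0.0096, 0.1603]
tool_rot: [0.037, 0.763, 0.045, -0.644]
wrist_force: [-0.5, -0.6, -1.5]
finger_gap: 0.0153
```

```bash
python3 -c "
from h import *
rel()"
```

```text
plate in port frame [-0.     -0.0009  0.0031] rot err(tool) [ 0.0001 -0.0018  0.0011]
12.6667 F [-0.4935 -0.5652 -1.488 ] T [-0.0501  0.2608  0.006 ] gap 0.015328853142695189
```

Emit:
step_arm:
  moves:
    - {"dr": [0,0,0],"xyz": [0.001,0,0],"fingers": 0}
    - {"dr": [0,0,0],"xyz": [0.001,0,0],"fingers": 0}
    - {"dr": [0,0,0],"xyz": [0,0,0],"fingers": 0}

```text
time: 12.92
position: [0.6864, 0.0095, 0.1583]
tool_rot: [0.037, 0.763, 0.045, -0.644]
wrist_force: [-0.3, 0.6, -2.4]
finger_gap: 0.0154
```

Emit:
step_arm:
  moves:
    - {"dr": [0,0,0],"xyz": [0.0007,0,0],"fingers": 0}
    - {"dr": [0,0,0],"xyz": [0,0,0],"fingers": 0}

```text
time: 13.08
position: [0.6865, 0.0095, 0.1577]
tool_rot: [0.037, 0.763, 0.045, -0.644]
wrist_force: [-0.2, -0.3, -2.1]
finger_gap: 0.015
```

Emit:
step_arm:
  moves:
    - {"dr": [0,0,0],"xyz": [0.0005,0,0],"fingers": 0}
    - {"dr": [0,0,0],"xyz": [0,0,0],"fingers": 0}

```text
time: 13.25
position: [0.6867, 0.0096, 0.1575]
tool_rot: [0.037, 0.763, 0.045, -0.644]
wrist_force: [-0.3, -0.4, -2.1]
finger_gap: 0.0155
```

Emit:
step_arm:
  moves:
    - {"dr": [0,0,0],"xyz": [0.0007,0,0],"fingers": 0}
    - {"dr": [0,0,0],"xyz": [0,0,0],"fingers": 0}

```text
time: 13.42
position: [0.6868, 0.0097, 0.1574]
tool_rot: [0.037, 0.763, 0.045, -0.644]
wrist_force: [-3.8, -0.4, 5.5]
finger_gap: 0.0152
```

Emit:
step_arm:
  moves:
    - {"dr": [0,0,0],"xyz": [0.0005,0,0],"fingers": 0}
    - {"dr": [0,0,0],"xyz": [0,0,0],"fingers": 0}

```text
time: 13.58
position: [0.6868, 0.0096, 0.1573]
tool_rot: [0.037, 0.763, 0.045, -0.644]
wrist_force: [-7.2, -1.5, 9.3]
finger_gap: 0.0152
```

Emit:
step_arm:
  moves:
    - {"dr": [0,0,0],"xyz": [0.0005,0,0],"fingers": 0}
    - {"dr": [0,0,0],"xyz": [0,0,0],"fingers": 0}

```text
time: 13.75
position: [0.6868, 0.0096, 0.1573]
tool_rot: [0.038, 0.763, 0.045, -0.644]
wrist_force: [-9.6, -1.2, 12.8]
finger_gap: 0.0152
```

```bash
python3 -c "
from h import *
rel()"
```

```text
plate in port frame [ 0.0002 -0.001   0.    ] rot err(tool) [ 0.0001 -0.0022  0.0002]
13.75 F [-9.5746 -1.2337 12.7947] T [-0.3125  2.0096  0.0006] gap 0.015163071803735322
```

Contact is made: normal force about 15 N, plus some tangential force up the slope. I relieve the tangential part and let it settle.

Emit:
step_arm:
  moves:
    - {"dr": [0,0,0],"xyz": [0,0,0.0007],"fingers": 0}
    - {"dr": [0,0,0],"xyz": [0,0,0],"fingers": 0}
    - {"dr": [0,0,0],"xyz": [0,0,0],"fingers": 0}
    - {"dr": [0,0,0],"xyz": [0,0,0],"fingers": 0}

```text
time: 14.08
position: [0.6868, 0.0096, 0.1573]
tool_rot: [0.037, 0.764, 0.045, -0.643]
wrist_force: [-6.5, -0.5, 9.7]
finger_gap: 0.0156
```

```bash
python3 - <<'E'
from h import *
rel()
f,c=snap("wrist","w9");cv2.imwrite("pics/w9b.png",cv2.resize(f[120:280,165:345],None,fx=3.7,fy=3.7,interpolation=cv2.INTER_CUBIC))
f,c=snap("scene","s9");cv2.imwrite("pics/s9b.png",cv2.resize(f[150:225,205:285],None,fx=8,fy=8,interpolation=cv2.INTER_CUBIC))
rel()
E
```

```text
plate in port frame [ 0.0002 -0.001   0.    ] rot err(tool) [ 0.     -0.0038  0.0004]
14.0833 F [-6.538  -0.5352  9.7172] T [-0.2302  1.2168  0.0204] gap 0.015553825578484764
plate in port frame [ 0.0003 -0.001   0.    ] rot err(tool) [ 0.     -0.0039  0.0003]
14.1833 F [-5.5079 -1.2195 10.7103] T [-0.2468  1.2803  0.0227] gap 0.015342941740574517
```

View pics/w9b.png

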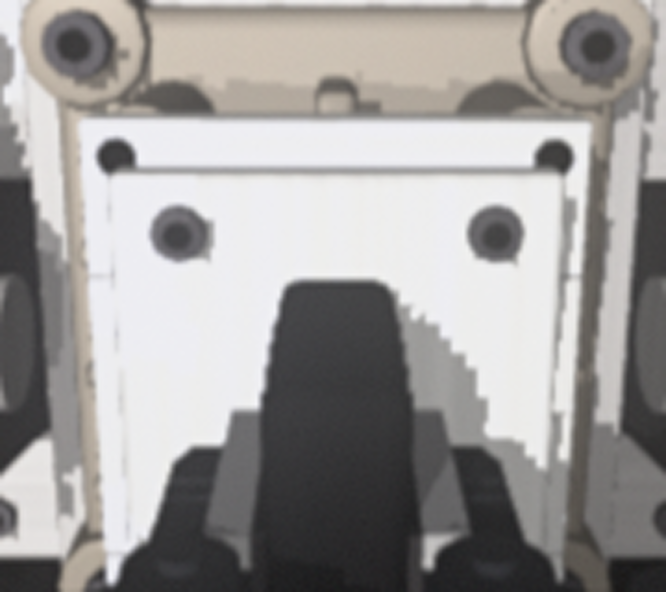

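View pics/s9b.png

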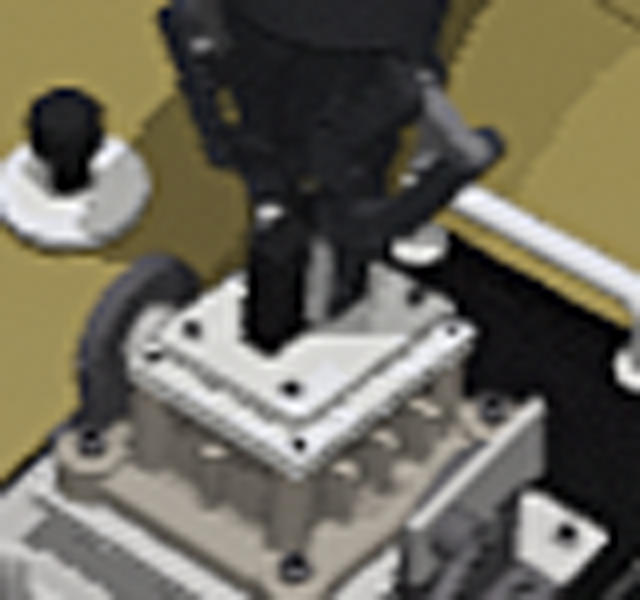

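```bash
python3 - <<'E'
from h import *
c=load("w9");T=c["cam_to_world"]
def rp(px,h):
    uv=cr(px,(165,120),3.7);d=T[:3,:3]@np.linalg.inv(c["intrinsics"])@np.r_[uv,1];o=M.inv().apply(T[:3,3]-port);d=M.inv().apply(d)
    return o+d*(h-o[2])/d[2]
print("flange",rp((77,118),0),rp((592,121),0));print("plate",rp((106,170),.012),rp((563,170),.012))
E
```

```text
flange [0.0482 0.0383 0.    ] [ 0.0477 -0.0379  0.    ]
plate [0.0426 0.0319 0.012 ] [ 0.0427 -0.0316  0.012 ]
```

Centring is within about 1 mm. To check the tilt, I probe with a small turn about the tool's y axis each way: a flat seat should raise the normal force both ways.

Emit:
step_arm:
  moves:
    - {"dr": [0,0.012,0],"xyz": [0,0,0],"fingers": 0}
    - {"dr": [0,0,0],"xyz": [0,0,0],"fingers": 0}
    - {"dr": [0,0,0],"xyz": [0,0,0],"fingers": 0}

```text
time: 14.43
position: [0.6868, 0.0096, 0.1574]
tool_rot: [0.037, 0.767, 0.045, -0.638]
wrist_force: [-5.2, -0.6, 10.7]
finger_gap: 0.0155
```

```bash
python3 -c "
from h import *
rel();print(M.inv().apply(bot.read_state()['wrist_force']))"
```

```text
plate in port frame [ 0.0006 -0.001   0.0001] rot err(tool) [ 0.     -0.0161  0.0003]
14.4333 F [-5.1956 -0.5894 10.7012] T [-0.2238  1.3546  0.032 ] gap 0.015496191357254678
[-3.3774  0.0196 11.4215]
```

Emit:
step_arm:
  moves:
    - {"dr": [0,-0.012,0],"xyz": [0,0,0],"fingers": 0}
    - {"dr": [0,-0.012,0],"xyz": [0,0,0],"fingers": 0}
    - {"dr": [0,0,0],"xyz": [0,0,0],"fingers": 0}
    - {"dr": [0,0,0],"xyz": [0,0,0],"fingers": 0}

```text
time: 14.77
position: [0.6871, 0.0097, 0.1577]
tool_rot: [0.038, 0.76, 0.045, -0.647]
wrist_force: [-6.0, -0.4, 11.0]
finger_gap: 0.0154
```

```bash
python3 -c "
from h import *
rel();print(M.inv().apply(bot.read_state()['wrist_force']))"
```

```text
plate in port frame [ 0.0002 -0.0009  0.0003] rot err(tool) [0.0001 0.0076 0.0004]
14.7667 F [-5.974  -0.4198 10.9605] T [-0.1906  0.8757 -0.0679] gap 0.015392003318230867
[-4.0771  0.2787 11.8024]
```

Emit:
step_arm:
  moves:
    - {"dr": [0,0.012,0],"xyz": [0,0,0],"fingers": 0}
    - {"dr": [0,0,0],"xyz": [0,0,0],"fingers": 0}
    - {"dr": [0,0,0],"xyz": [0,0,0],"fingers": 0}

```text
time: 15.02
position: [0.6868, 0.0096, 0.1573]
tool_rot: [0.037, 0.764, 0.045, -0.643]
wrist_force: [-6.3, -0.6, 9.6]
finger_gap: 0.0153
```

```bash
python3 -c "
from h import *
rel();print(M.inv().apply(bot.read_state()['wrist_force']))"
```

```text
plate in port frame [ 0.0003 -0.001   0.    ] rot err(tool) [ 0.     -0.0043  0.0003]
15.0167 F [-6.2737 -0.5846  9.5862] T [-0.1669  0.8148 -0.0232] gap 0.015303040954848395
[-4.6179  0.1499 10.4999]
```

The TCP rises and the force grows both ways, so the seat is flat within about 0.3°. I press slightly more, settle, and check.

Emit:
step_arm:
  moves:
    - {"dr": [0,0,0],"xyz": [0.0004,0,0.0002],"fingers": 0}
    - {"dr": [0,0,0],"xyz": [0,0,0],"fingers": 0}
    - {"dr": [0,0,0],"xyz": [0,0,0],"fingers": 0}
    - {"dr": [0,0,0],"xyz": [0,0,0],"fingers": 0}
    - {"dr": [0,0,0],"xyz": [0,0,0],"fingers": 0}
    - {"dr": [0,0,0],"xyz": [0,0,0],"fingers": 0}
    - {"dr": [0,0,0],"xyz": [0,0,0],"fingers": 0}
    - {"dr": [0,0,0],"xyz": [0,0,0],"fingers": 0}

```text
time: 15.68
position: [0.6868, 0.0096, 0.1573]
tool_rot: [0.038, 0.764, 0.045, -0.643]
wrist_force: [-7.7, -1.4, 11.7]
finger_gap: 0.015
```

```bash
python3 - <<'E'
from h import *
rel();print(M.inv().apply(bot.read_state()['wrist_force']),bot.read_state()["dq"])
f,c=snap("wrist","w10");cv2.imwrite("pics/w10b.png",cv2.resize(f,(800,600),interpolation=cv2.INTER_CUBIC))
rel()
E
```

```text
plate in port frame [ 0.0003 -0.001  -0.    ] rot err(tool) [ 0.0001 -0.0045  0.0002]
15.6833 F [-7.7364 -1.4499 11.6915] T [-0.1855  1.0777  0.004 ] gap 0.015037209328251354
[-5.8    -0.5393 12.8341] [-0.0004  0.0017  0.0006 -0.0002  0.0001 -0.001   0.0015]
plate in port frame [ 0.0003 -0.001  -0.    ] rot err(tool) [-0.     -0.0045  0.0003]
15.7333 F [-6.6928 -0.4017 12.2241] T [-0.2042  1.0444 -0.0174] gap 0.01507539154007429
```

View pics/w10b.png

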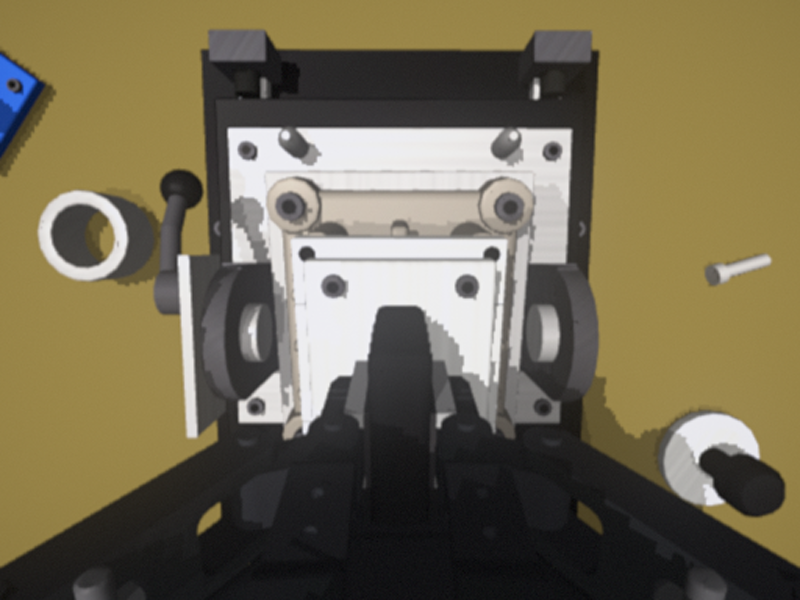

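The plate sits centred on the flange, the stop buffers at (265,88) and (537,88) touch the slide, and the bystanders look unmoved. I hand in the job.

```bash
python3 -c "
from rig import close_job
print(close_job())"
```

```text
the job is handed in; nothing more can be done
None
```

I pushed the slide home by its handle and handed in the job at about 15.7 s, with the sealing plate still gripped and pressed on the port. The hand-in reports no verdict.

- **Slide:** the push force rose to 28 N at the stops. The last wrist picture shows the slide against both stop buffers.
- **Plate position:** the wrist picture and the arm's own position both put the plate within about 1 mm of centre along both axes. It is square to the opening within about 0.3 degrees and its rubber reads level with the port face.
- **Tilt:** I fitted the port slope at about 9.5 degrees from two wrist views. The scene camera alone gave 11 degrees and the top camera alone 4 degrees. I trusted the wrist fit because turning the plate slightly either way raised both its height and the force, which puts the seat flat within about 0.3 degrees.
- **Pressing:** it presses with about 13 to 15 N, at rest. A sideways force of about 5 N along the slope remained; I reduced it but did not remove it.
- **Bystanders:** those visible in the last wrist picture look unmoved. I did not measure any of them against their starting positions.

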